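# Mirror a row of desk supplies from the old tray into a left-hander's new tray

### The job

A left-handed colleague takes over this desk: move the four things standing in the grey tray into the empty green tray in mirrored order, so that whatever stands in the leftmost bay of the grey tray ends in the rightmost bay of the green one, second from left goes to second from right, and so on. Stand each upright on the floor of its own bay and let go of it; the coloured clips on the grey tray's front stay there and show where each thing stood at the start. Leave the masking tape, the eraser and the calculator where they lie.

Things in the scene. Friction and masses are not known exactly. Their poses are not given: they have to be found in the camera images.
- old_tray: Grey tray that holds the row at the start: 220 mm long (y) x 90 mm deep (x), walls 18 high and 4 thick, floor 4 thick. Dividers make four bays, each 50 wide (y) and 82 deep inside, centres at x = 0, y = +81, +27, -27, -81 mm. Origin: underside, middle of the row; x points to the back (0.3 to 0.7 rad right of straight ahead), y to the left end of the row. Low label rail along the front (-x). Fixed.
- new_tray: Green tray, empty at the start, same form as the grey one: 220 mm long (y) x 90 mm deep (x), walls 18 high and 4 thick, floor 4 thick. Dividers make four bays, each 50 wide (y) and 82 deep inside, centres at x = 0, y = +81, +27, -27, -81 mm. Origin: underside, middle of the row; x points to the back (0.3 to 0.7 rad right of straight ahead), y to the left end of the row. Low label rail along the front (-x). Fixed.
- glue_blue: Glue stick with a blue cap, standing upright: 106 mm tall, cap (top 30 mm) and foot 26 mm in diameter, white barrel 22 mm. Origin at the centre of its underside, z up along it.
- glue_red: Glue stick with a red cap, standing upright: 106 mm tall, cap (top 30 mm) and foot 26 mm in diameter, white barrel 22 mm. Origin at the centre of its underside, z up along it.
- rubber_stamp: Rubber stamp: brown wooden block 25 mm (x) by 62 mm (y), 18 mm high, with an upright black knob in its middle, 24 mm thick from 36 to 70 mm above the underside, 20 mm below that. Origin at the centre of its underside, z up. Its long side y lies along the bay's depth (tray x) within 0.1 rad; it fits a bay only that way, either way round.
- staples: Cream card box of staples stood on its end: 38 mm (its x, along the depth of the bay at the start) by 24 mm (its y, along the row), 64 mm tall. Origin at the centre of its underside, z up. Turned at most 0.15 rad against the tray.
- clip_glue_blue: Blue label clip, 13 x 34 x 11 mm, fixed on the front rail of the grey tray, 52.5 mm in front of the middle line of the bay in which the blue-capped glue stick stood at the start. Origin at the centre of its underside, axes parallel to those of the grey tray. It stays there and thus keeps a record of the starting order.
- clip_glue_red: Red label clip, 13 x 34 x 11 mm, fixed on the front rail of the grey tray, 52.5 mm in front of the middle line of the bay in which the red-capped glue stick stood at the start. Origin at the centre of its underside, axes parallel to those of the grey tray. It stays there and thus keeps a record of the starting order.
- clip_rubber_stamp: Black label clip, 13 x 34 x 11 mm, fixed on the front rail of the grey tray, 52.5 mm in front of the middle line of the bay in which the rubber stamp stood at the start. Origin at the centre of its underside, axes parallel to those of the grey tray. It stays there and thus keeps a record of the starting order.
- clip_staples: White label clip, 13 x 34 x 11 mm, fixed on the front rail of the grey tray, 52.5 mm in front of the middle line of the bay in which the box of staples stood at the start. Origin at the centre of its underside, axes parallel to those of the grey tray. It stays there and thus keeps a record of the starting order.
- masking_tape: Bystander, not to be moved. Roll of beige masking tape lying flat at the left, 96 mm across, 25 mm high; origin at the centre of its underside.
- eraser: Bystander, not to be moved. White eraser in a blue sleeve lying flat behind the trays, 23 x 58 x 13 mm; origin at the centre of its underside.
- calculator: Bystander, not to be moved. Grey calculator lying at the right, 138 x 86 x 22 mm; origin at the centre of its underside.
Mind the look-alikes: they are no part of the job. Leave any purple look-alike of the glue_red alone.

How it is judged:
By the outcome, as a careful person would: the job done as asked, in the order asked, and still so for the second after the job is handed in, with the robot touching nothing.
It also fails if it takes over 96 s, if anything falls off the work surface, if the arm or the gripper's body presses on something with over 40 N, if the wrist force passes 120 N, or if a joint passes its speed limit or range.

### The arm

A 6-joint arm with a two-finger parallel gripper is mounted at the origin on a cart in front of the work surface, level with it; the furniture and walls round the work are solid. World frame = base frame: x ahead of the robot, y to its left, z up, the work surface at z = 0. Lengths are in mm, angles in rad, forces in N, time in s.
With the tool pointing down it reaches from about 400 to 925 mm from the base axis. Payload 12.5 kg.
Tool frame: the origin (TCP) lies midway between the tips of the shut fingers; the grasp point (between the pads) lies 19 mm behind it (env.tcp_to_grasp is the distance from the TCP to the grasp point, in mm); z points along the fingers, y is the line along which they close (so a half turn about z gives the same grasp; the last joint's range is limited). The gripper opens to 95 mm and grips with 3 to 60 N. Pads are 20 mm wide; open, the fingers measure 119 mm over their backs; the gripper's body (75 mm by 180 mm) begins 59 mm behind the grasp point.
Start: joints at [-1.277, 0.491, 1.559, -0, 1.092, -0.106], TCP at [243.295, -575.721, 214.661] pointing down, gripper open.
Joint ranges: [-3.1, 3.1], [-0.84, 2.19], [0.05, 2.79], [-1.13, 4.28], [0.06, 2.93], [-2.69, 2.69]. Speed limits (rad/s): [2.22, 2.22, 2.79, 3.14, 3.14, 3.14].

### API

Orientations are given as [roll, pitch, yaw] about the fixed x, y, z axes, in that order (R = Rz(yaw) Ry(pitch) Rx(roll)).
In Python, from cell import env gives the robot as it stands. The module is installed in compiled form; this text tells all that it offers.
- The arm moves only by the tool step_arm, never from a script. Its argument "plan" is a list that holds one entry, the list of rows, each a list of 5 numbers: the shift along the tool's x, y, z in mm, then the turn about the tool's z in degrees, then the opening, from -1 (shut) to 1 (fully open). A call has 1 to 8 rows; each row is the pose to reach, as a shift and turn from the pose commanded when the call began, along the tool's axes at that moment; what a row does not reach only later rows make up. A row lasts 1/12 s, in which the tool goes at most 41.7 mm and 7.16 degrees, less where a joint would pass 70% of its speed; a pose out of reach is approached as far as the arm can. A call with a gripper value outside its range is refused whole. The fingers move at their own pace and stop on an object; the grip force is fixed at half the most. Time passes only in rows, so rows that repeat a pose let the fingers close. It gives the time, the measured TCP pose, the force, the opening and the grip force at its end, in the units of the state.
- env.state(): the state, without advancing time (a new reading comes with each control period).
- env.read_camera(name): name is "side" or "top"; returns the picture (400x640x3 uint8, blue, green, red); there is no depth.
- env.get_calibration(name): a dict with "K" (3x3 intrinsics, pixels), "D" ([k1, k2, p1, p2, k3] as OpenCV has them; the pictures are not rectified), "extrinsics" (4x4, takes a point from world to camera coordinates). Camera axes: x right, y up, looking along -z (the intrinsics and any distortion apply to the point x, -y, -z); pixel columns grow to the right and rows downward; lengths in mm; the calibration is good to about 2 mm. A picture is of the moment at which its call begins. get_calibration takes no time and is no camera call.
- env.job_done(): hands the job in; it is judged then, once.
The state is a dict: "t": time; "joints": joint angles; "qvel": joint speeds; "tau": joint torques, N m; "eef_pos": TCP position; "tcp_rot": TCP orientation; "ft_force": force on the tool from outside, world axes, zero at the start; "moment": the same for the moment, N m; "opening": opening from 0.0 (shut) to 1.0 (fully open); "grip_force": force on a finger pad.
Only numpy, scipy, OpenCV 4.12 (cv2) and the standard library are available. Lean on these libraries where they do the work, as an engineer would, in place of code of your own. Each camera call takes 0.05 s, during which the arm holds its last target. There are 200 camera calls.

## Working session

There is one attempt and no reset: what is moved stays moved. The work goes in short steps, Python scripts to look and compute and a tool call to move; the robot and the scene stay as the last step left them, time stands still between calls to the robot, and variables do not carry over. Pictures are saved under pics/ and viewed, at most 14 in all, crops included, and the job is handed in when it is done.

Besides the shell and the picture viewer there is one more tool, called after "Call:" as name(argument=value, ...) on one line, values as JSON. step_arm: Moves the arm, as the interface text tells. Its arguments: {"type":"object","properties":{"plan":{"type":"array"}},"required":["plan"]}

```bash
mkdir -p pics; cat > h.py <<'E'
import numpy as np, cv2
from cell import env
def cal(n):
    c=env.get_calibration(n); return np.array(c["K"],float),np.array(c["D"],float),np.array(c["extrinsics"],float)
def ray(n,px):
    K,D,E=cal(n); u=cv2.undistortPoints(np.array([[px]],float),K,D)[0,0]
    d=E[:3,:3].T@np.array([u[0],-u[1],-1.]); o=-E[:3,:3].T@E[:3,3]; return o,d
def onz(n,px,z):
    o,d=ray(n,px); return o+d*(z-o[2])/d[2]
def proj(n,P):
    K,D,E=cal(n); p=np.atleast_2d(P)@E[:3,:3].T+E[:3,3]; p=p*[1,-1,-1]
    return cv2.projectPoints(p,np.zeros(3),np.zeros(3),K,D)[0][:,0]
E
python3 - <<'E'
from h import *
for n in("top","side"):
    cv2.imwrite(f"pics/{n}0.png",env.read_camera(n)); o,d=ray(n,(320,200)); print(n,o.round(),onz(n,(320,200),0).round())
print(env.state())
E
```

```text
top [ 249. -106. 1216.] [467. -93.   0.]
side [ 341. -963.  854.] [416. -29.   0.]
{'t': 0.1, 'joints': array([-1.27658688e+00,  4.91497176e-01,  1.55938632e+00,  7.34506733e-06,
        1.09170442e+00, -1.05625052e-01]), 'qvel': array([ 0.00060717, -0.00360534, -0.00141992,  0.00029513,  0.000508  ,
       -0.00116019]), 'tau': array([ 5.53654914e-03, -6.13622975e+01, -2.58606470e+01,  6.94969716e-02,
        4.70358494e-02, -5.09983863e-05]), 'eef_pos': array([ 243.23671402, -575.49328137,  214.12224639]), 'tcp_rot': array([-3.14060363e+00, -1.11407177e-04,  3.99831051e-01]), 'ft_force': array([-0.97010298, -0.68343775, -0.3346717 ]), 'moment': array([0.02064973, 0.02599189, 0.01626935]), 'grip_force': 0.0, 'opening': 1.004410481635709}
```

View pics/top0.png

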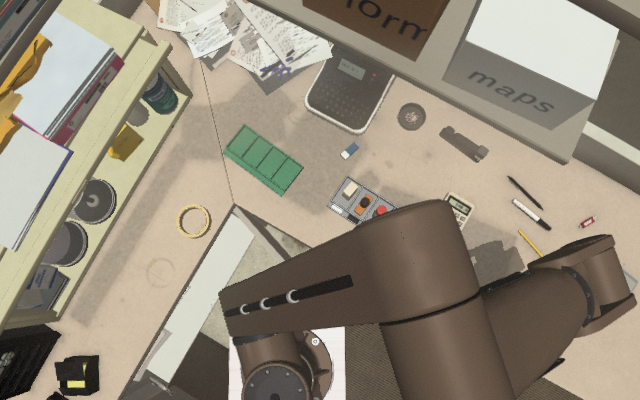

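View pics/side0.png

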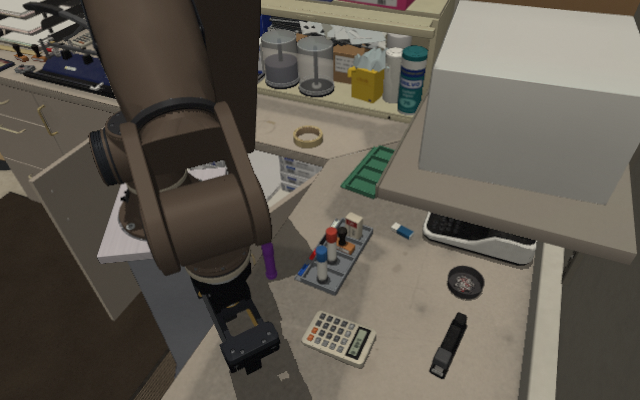

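The row in the grey tray, left to right, looks like staples (top 350,187), stamp (363,202), red glue (380,211) and blue glue (side 322,260). The purple look-alike stands outside the tray at side (270,258). Next come tray measurements and an enlarged crop.

```bash
python3 - <<'E'
from h import *
t=cv2.imread("pics/top0.png"); s=cv2.imread("pics/side0.png")
a=cv2.resize(t[115:235,215:415],(800,480),interpolation=cv2.INTER_CUBIC)
b=cv2.resize(s[130:310,240:420],(560,560),interpolation=cv2.INTER_CUBIC)
cv2.imwrite("pics/ct.png",a);cv2.imwrite("pics/cs.png",b)
hsv=cv2.cvtColor(t,cv2.COLOR_BGR2HSV)
m=cv2.inRange(hsv,(65,80,40),(90,255,255)); m[:, :215]=0; m[:,315:]=0;m[:115]=0;m[205:]=0
m=cv2.morphologyEx(m,cv2.MORPH_CLOSE,np.ones((7,7)))
c=max(cv2.findContours(m,0,2)[0],key=cv2.contourArea)
W=np.array([onz("top",p[0],14)[:2] for p in c]).astype(np.float32)
r=cv2.minAreaRect(W);print(r,cv2.boxPoints(r))
E
```

```text
((580.6474609375, 69.88580322265625), (204.58309936523438, 101.77478790283203), 53.67958068847656) [[479.0593    17.608368]
 [561.061    -42.67288 ]
 [682.2356   122.16324 ]
 [600.23395  182.44449 ]]
```

View pics/ct.png

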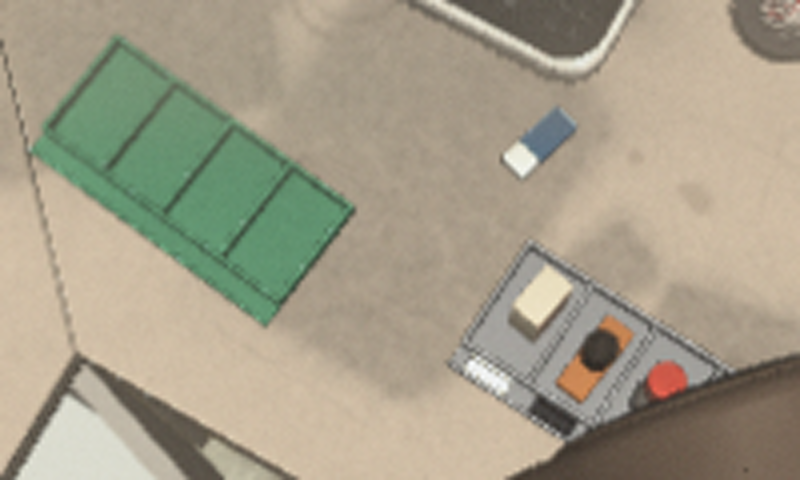

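View pics/cs.png

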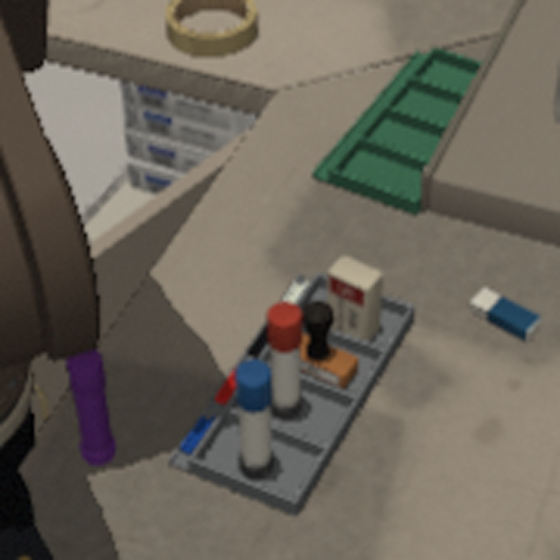

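Order confirmed: staples, stamp, red, blue, from left to right. The clips agree (white, black, red, blue), and purple stands outside the tray. The measured green tray length comes out short, so I'll check the corners by hand.

```bash
python3 - <<'E'
from h import *
f=lambda x,y:(x/4+215-.375,y/4+115-.375)
g=lambda x,y:(x*180/560+240,y*180/560+130)
G={'BL':(117,37),'BR':(355,210),'FR':(268,327),'FL':(30,150)}
G={k:onz("top",f(*v),18 if k[0]=='B' else 5)[:2] for k,v in G.items()}
for k,v in G.items(): print(k,v.round(1))
print(np.linalg.norm(G['BL']-G['BR']),np.linalg.norm(G['FL']-G['FR']),np.linalg.norm(G['BL']-G['FL']))
print('side green FL-ish,FR', [onz("side",g(*p),z).round(1) for p,z in [((316,175),4),((415,210),18),((435,48),18)]])
print('grey top BL(530,240) FL(450,362)',onz("top",f(530,241),18).round(1),onz("top",f(449,364),5).round(1))
print('grey side BL BR FR FL',[onz("side",g(*p),18).round(1) for p in [(412,310),(297,505)]],onz("side",g(175,460),5).round(1))
for n,p,z in [('staple top',(553,286),64),('knob',(600,348),70),('red',(667,380),106)]: print(n,onz("top",f(*p),z).round(1))
for n,p,z in [('staple top',(358,275),64),('knob',(319,314),70),('red',(285,315),106),('blue',(253,372),106)]: print(n,onz("side",g(*p),z).round(1))
# two-view
for n,a,b in [('red',(667,380),(285,315)),('knob',(600,348),(319,314)),('BLgrey',(530,241),(412,310))]:
    o1,d1=ray("top",f(*a));o2,d2=ray("side",g(*b))
    A=np.c_[d1,-d2];s=np.linalg.lstsq(A,o2-o1,rcond=None)[0];p,q=o1+s[0]*d1,o2+s[1]*d2
    print(n,p.round(1),q.round(1))
E
```

```text
BL [692.4 127.7]
BR [559.6 -46.8]
FR [477.6  16.1]
FL [611.2 192.1]
219.2624689969956 220.99346954982093 103.61193213108251
side green FL-ish,FR [array([482.5,  16.3,   4. ]), array([559.8, -58.2,  18. ]), array([625.8, 177.9,  18. ])]
grey top BL(530,240) FL(450,362) [ 535.6 -171.4   18. ] [ 449.6 -112.9    5. ]
grey side BL BR FR FL [array([ 534.2, -177.5,   18. ]), array([ 416.3, -356.4,   18. ])] [ 332.2 -294.5    5. ]
staple top [ 493. -184.   64.]
knob [ 448.8 -214.4   70. ]
red [ 421.  -254.2  106. ]
staple top [ 488.5 -177.4   64. ]
knob [ 451.1 -221.1   70. ]
red [ 421.4 -252.8  106. ]
blue [ 392.4 -304.4  106. ]
red [ 420.8 -254.   107.2] [ 421.3 -254.   107.2]
knob [ 450.  -215.    63.2] [ 452.  -215.    63.6]
BLgrey [ 537.  -171.7   12.2] [ 535.6 -171.7   11.8]
```

```bash
cat >> h.py <<'E'
def go(x,y,z,yawdeg):
    s=env.state(); p=np.array(s["eef_pos"]); w=s["tcp_rot"][2]
    d=np.array([x,y,z])-p; c,n=np.cos(w),np.sin(w)
    t=-(yawdeg-np.degrees(w)); t=(t+180)%360-180
    print("shift",round(c*d[0]+n*d[1],1),round(n*d[0]-c*d[1],1),round(-d[2],1),"turn",round(t,1),"at",p.round(1),round(np.degrees(w),1),"open",round(s["opening"],3))
E
python3 - <<'E'
from h import *
print('purple',onz("side",(240+98*.3214,130+458*.3214),0).round())
go(487,-177,200,56.7)
E
```

```text
purple [ 275. -281.    0.]
shift 379.7 -272.2 14.1 turn -33.8 at [ 243.2 -575.5  214.1] 22.9 open 1.004
```

Call:
step_arm(plan=[[[380,-272,14,-33.8,1],[380,-272,14,-33.8,1],[380,-272,14,-33.8,1],[380,-272,14,-33.8,1],[380,-272,14,-33.8,1],[380,-272,14,-33.8,1],[380,-272,14,-33.8,1],[380,-272,14,-33.8,1]]])

```text
t: 0.77
eef_pos: [417.9, -289.8, 204.5]
tcp_rot: [-3.141, 0.0, 0.989]
ft_force: [-0.1, -0.2, 0.5]
opening: 0.999
grip_force: 0.0
```

Call:
step_arm(plan=[[[0,0,0,0,1],[0,0,0,0,1],[0,0,0,0,1]]])

```text
t: 1.02
eef_pos: [417.4, -291.8, 204.6]
tcp_rot: [-3.142, 0.0, 0.991]
ft_force: [-0.8, 0.4, -0.2]
opening: 0.998
grip_force: 0.0
```

```bash
python3 - <<'E'
from h import *
go(487,-177,100,56.7)
cv2.imwrite("pics/t1.png",env.read_camera("top"))
E
```

```text
shift 134.2 -4.7 104.6 turn 0.1 at [ 417.4 -291.8  204.6] 56.8 open 0.998
```

Call:
step_arm(plan=[[[134,-5,0,0,1],[134,-5,0,0,1],[134,-5,0,0,1],[134,-5,0,0,1],[134,-5,60,0,1],[134,-5,60,0,1],[134,-5,60,0,1],[134,-5,60,0,1]]])

```text
t: 1.73
eef_pos: [486.3, -178.1, 144.4]
tcp_rot: [-3.14, 0.0, 0.988]
ft_force: [0.9, -0.4, 0.1]
opening: 1.0
grip_force: 0.0
```

```bash
python3 - <<'E'
from h import *
go(487,-177,31,56.7)
s=env.read_camera("side");t=env.read_camera("top")
a=np.hstack([cv2.resize(s[130:310,240:420],(400,400)),cv2.resize(t[115:255,275:415],(400,400))])
cv2.imwrite("pics/m1.png",a)
E
```

```text
shift 1.3 0.0 113.4 turn -0.1 at [ 486.3 -178.1  144.4] 56.6 open 1.0
```

View pics/m1.png

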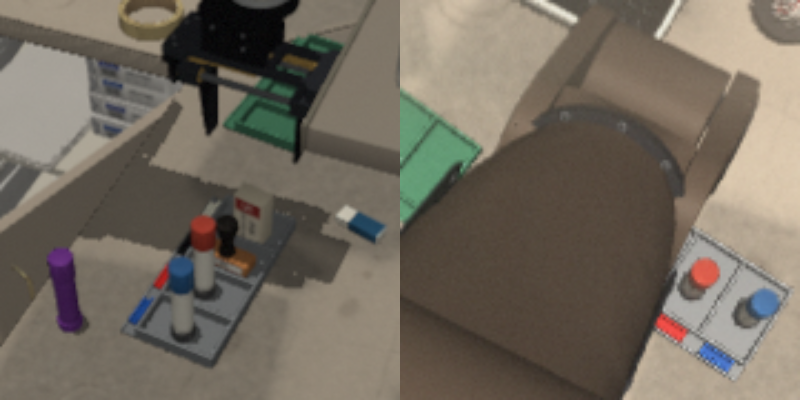

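The fingers (209,130 and 297,158) straddle the box of staples, and red and blue are now visible in the top view. Descending to grasp.

Call:
step_arm(plan=[[[1,0,60,0,1],[1,0,60,0,1],[1,0,113,0,1],[1,0,113,0,1],[1,0,113,0,1],[1,0,113,0,-1],[1,0,113,0,-1],[1,0,113,0,-1]]])

```text
t: 2.5
eef_pos: [488.2, -176.7, 33.4]
tcp_rot: [3.138, -0.0, 0.989]
ft_force: [0.3, -0.5, 0.7]
opening: 0.845
grip_force: 0.0
```

Call:
step_arm(plan=[[[0,0,0,0,-1],[0,0,0,0,-1],[0,0,0,0,-1],[0,0,0,0,-1],[0,0,0,0,-1],[0,0,0,0,-1]]])

```text
t: 3.0
eef_pos: [487.4, -176.1, 31.7]
tcp_rot: [3.141, 0.0, 0.99]
ft_force: [1.1, 0.5, 1.1]
opening: 0.426
grip_force: 0.6
```

```bash
python3 - <<'E'
from h import *
go(541,3,180,52.7)
t=cv2.imread("pics/m1.png");
f=lambda x,y:((x-400+.5)*.35+275-.5,(y+.5)*.35+115-.5)
for n,p in(('red',(706,272)),('blue',(765,303))): print(n,onz("top",f(*p),110).round(1))
print('BR corner',onz("top",f(790,288),18).round(1),'FR',onz("top",f(738,380),5).round(1))
E
```

```text
shift 179.1 -53.5 -148.3 turn 4.0 at [ 487.4 -176.1   31.7] 56.7 open 0.426
red [ 419.7 -254.6  110. ]
blue [ 390.8 -307.3  110. ]
BR corner [ 417.1 -349.4   18. ] FR [ 328.4 -297.     5. ]
```

Call:
step_arm(plan=[[[0,0,0,0,-1],[0,0,0,0,-1],[0,0,0,0,-1],[0,0,0,0,-1]]])

```text
t: 3.33
eef_pos: [487.3, -176.1, 31.7]
tcp_rot: [3.141, 0.0, 0.99]
ft_force: [0.6, 0.3, 1.5]
opening: 0.419
grip_force: 29.1
```

Call:
step_arm(plan=[[[0,0,-40,0,-1],[0,0,-80,0,-1],[0,0,-110,0,-1],[0,0,-110,0,-1],[0,0,-110,0,-1]]])

```text
t: 3.75
eef_pos: [487.7, -176.2, 142.8]
tcp_rot: [3.139, -0.0, 0.99]
ft_force: [-0.3, -0.4, -0.9]
opening: 0.416
grip_force: 29.1
```

```bash
python3 - <<'E'
from h import *
print(env.state()["grip_force"]); go(541,3,143,52.7)
cv2.imwrite("pics/m2.png",cv2.resize(env.read_camera("side")[130:310,240:420],(480,480)))
E
```

```text
29.14628283586353
shift 179.1 -53.8 -0.2 turn 4.0 at [ 487.7 -176.2  142.8] 56.7 open 0.416
```

View pics/m2.png

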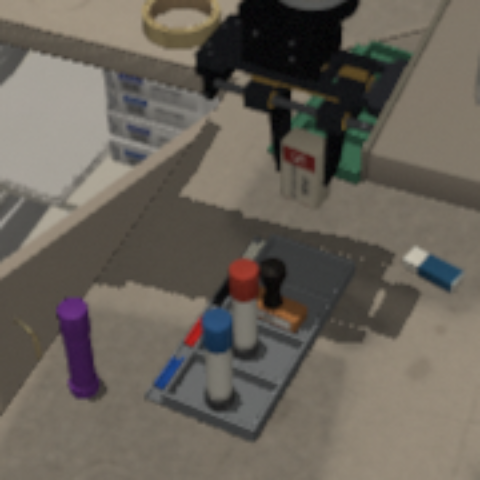

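The box of staples (305,170) is held upright. Moving over the rightmost green bay.

Call:
step_arm(plan=[[[179,-54,0,4,-1],[179,-54,0,4,-1],[179,-54,0,4,-1],[179,-54,0,4,-1],[179,-54,0,4,-1],[179,-54,0,4,-1],[179,-54,0,4,-1]]])

```text
t: 4.38
eef_pos: [539.8, 4.3, 139.8]
tcp_rot: [-3.139, 0.002, 0.922]
ft_force: [0.6, -0.0, -0.9]
opening: 0.417
grip_force: 29.1
```

```bash
python3 - <<'E'
from h import *
go(541,3,33,52.7)
cv2.imwrite("pics/t2.png",env.read_camera("top"))
cv2.imwrite("pics/m3.png",cv2.resize(env.read_camera("side")[100:240,300:480],(720,560)))
E
```

```text
shift -0.3 1.8 106.8 turn 0.1 at [539.8   4.3 139.8] 52.8 open 0.417
```

View pics/m3.png

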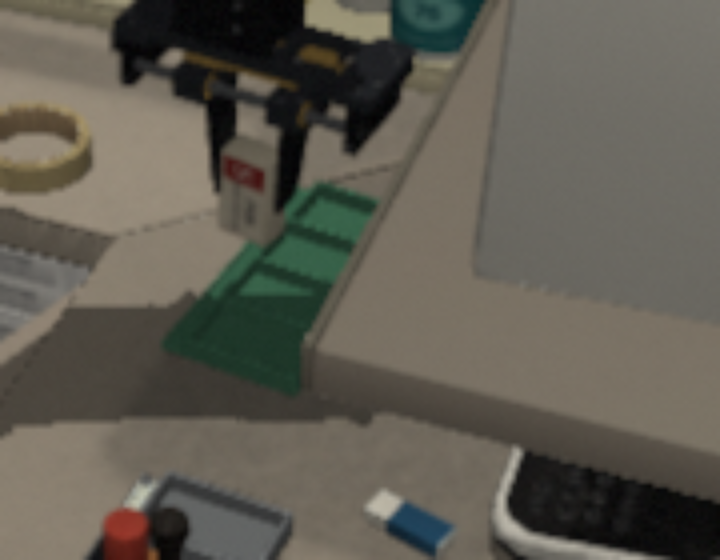

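```bash
python3 - <<'E'
from h import *
def tri(a,b):
    o1,d1=ray("top",a);o2,d2=ray("side",b)
    s=np.linalg.lstsq(np.c_[d1,-d2],o2-o1,rcond=None)[0];p,q=o1+s[0]*d1,o2+s[1]*d2
    print(p.round(1),q.round(1))
tri((567,163),(376,180)); tri((565,158),(378,186))
# shelf edge at z of corner
for z in (300,400,500): print(z,onz("top",(400,65),z).round(),onz("top",(305,10),z).round())
E
```

```text
[ 442.1 -539.2  490.9] [ 445.3 -539.3  491.7]
[ 453.2 -540.5  484.1] [ 448.1 -540.5  482.7]
300 [ 728. -283.  300.] [873. -64. 300.]
400 [ 675. -264.  400.] [805. -69. 400.]
500 [ 623. -245.  500.] [737. -73. 500.]
```

The shelf sits at z≈490 and is about 190 mm clear. Lowering.

Call:
step_arm(plan=[[[0,2,40,0,-1],[0,2,80,0,-1],[0,2,100,0,-1],[0,2,104,0,-1],[0,2,106,0,-1],[0,2,106,0,-1],[0,2,106,0,-1],[0,2,106,0,-1]]])

```text
t: 5.15
eef_pos: [542.7, 1.7, 37.0]
tcp_rot: [3.139, -0.001, 0.92]
ft_force: [-0.2, -0.1, -0.8]
opening: 0.42
grip_force: 29.1
```

Call:
step_arm(plan=[[[0,0,2,0,-1],[0,0,4,0,-1],[0,0,5,0,-1],[0,0,5,0,-1]]])

```text
t: 5.48
eef_pos: [542.3, 2.0, 31.6]
tcp_rot: [3.14, -0.001, 0.92]
ft_force: [-2.5, -0.7, 11.6]
opening: 0.419
grip_force: 29.1
```

Contact with the floor (11.6 N). Releasing.

Call:
step_arm(plan=[[[0,0,0,0,-1],[0,0,0,0,1],[0,0,0,0,1],[0,0,0,0,1],[0,0,0,0,1],[0,0,0,0,1],[0,0,0,0,1]]])

```text
t: 6.07
eef_pos: [542.0, 2.0, 30.6]
tcp_rot: [-3.142, 0.0, 0.92]
ft_force: [0.7, -0.3, -0.9]
opening: 0.787
grip_force: 0.0
```

Call:
step_arm(plan=[[[0,0,-40,0,1],[0,0,-80,0,1],[0,0,-110,0,1],[0,0,-110,0,1],[0,0,-110,0,1]]])

```text
t: 6.48
eef_pos: [542.6, 2.0, 142.0]
tcp_rot: [3.139, -0.002, 0.92]
ft_force: [-1.0, -0.7, -1.0]
opening: 0.995
grip_force: 0.0
```

```bash
python3 - <<'E'
from h import *
go(450,-215,142,56.7)
E
```

```text
shift -228.7 57.8 0.0 turn -4.0 at [542.6   2.  142. ] 52.7 open 0.995
```

Call:
step_arm(plan=[[[-229,58,0,-4,1],[-229,58,0,-4,1],[-229,58,0,-4,1],[-229,58,0,-4,1],[-229,58,0,-4,1],[-229,58,0,-4,1],[-229,58,0,-4,1],[-229,58,0,-4,1]]])

```text
t: 7.15
eef_pos: [448.4, -216.1, 139.4]
tcp_rot: [-3.139, -0.0, 0.987]
ft_force: [1.2, 0.8, 0.7]
opening: 1.003
grip_force: 0.0
```

```bash
python3 - <<'E'
from h import *
go(450,-215,38,56.7)
s=env.read_camera("side");t=env.read_camera("top")
a=np.hstack([cv2.resize(s[130:310,240:420],(400,400)),cv2.resize(t[115:255,215:355],(400,400))])
cv2.imwrite("pics/m4.png",a)
E
```

```text
shift 1.8 0.7 101.4 turn -0.2 at [ 448.4 -216.1  139.4] 56.5 open 1.003
```

View pics/m4.png

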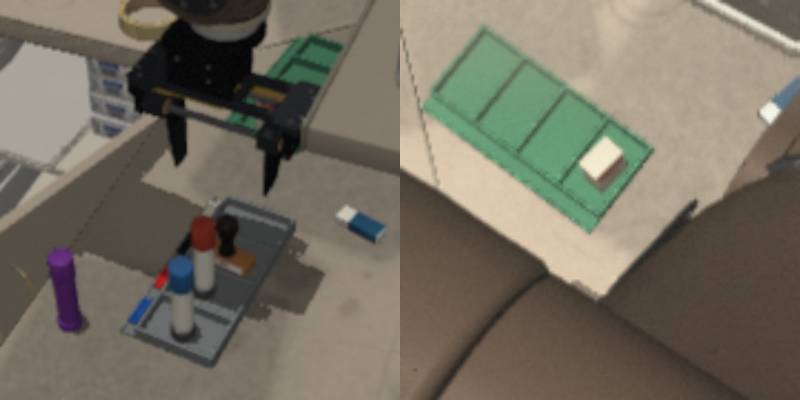

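The staples stand in the rightmost green bay (605,163). Descending on the stamp knob (228,232).

Call:
step_arm(plan=[[[1,1,40,0,1],[1,1,80,0,1],[1,1,99,0,1],[1,1,99,0,1],[1,1,99,0,1],[1,1,99,0,-1],[1,1,99,0,-1],[1,1,99,0,-1]]])

```text
t: 7.92
eef_pos: [451.4, -215.1, 43.0]
tcp_rot: [3.139, 0.0, 0.99]
ft_force: [0.2, -0.1, -0.1]
opening: 0.849
grip_force: 0.0
```

Call:
step_arm(plan=[[[0,0,0,0,-1],[0,0,0,0,-1],[0,0,0,0,-1],[0,0,0,0,-1],[0,0,0,0,-1],[0,0,0,0,-1],[0,0,0,0,-1],[0,0,0,0,-1]]])

```text
t: 8.58
eef_pos: [450.8, -215.1, 41.6]
tcp_rot: [-3.142, 0.0, 0.99]
ft_force: [0.3, -0.2, 0.1]
opening: 0.284
grip_force: 0.0
```

Call:
step_arm(plan=[[[0,0,0,0,-1],[0,0,0,0,-1],[0,0,0,0,-1],[0,0,0,0,-1]]])

```text
t: 8.92
eef_pos: [450.9, -215.1, 41.7]
tcp_rot: [3.141, 0.0, 0.99]
ft_force: [0.6, -0.1, 1.1]
opening: 0.233
grip_force: 30.0
```

Call:
step_arm(plan=[[[0,0,-30,0,-1],[0,0,-60,0,-1],[0,0,-110,0,-1],[0,0,-110,0,-1],[0,0,-110,0,-1],[0,0,-110,0,-1]]])

```text
t: 9.42
eef_pos: [450.6, -214.9, 151.4]
tcp_rot: [3.141, 0.0, 0.99]
ft_force: [0.2, 0.1, -0.3]
opening: 0.233
grip_force: 30.0
```

```bash
python3 - <<'E'
from h import *
print(env.state()["grip_force"]);go(573.8,46.2,150,52.7)
s=env.read_camera("side")
cv2.imwrite("pics/m5.png",cv2.resize(s[130:310,240:420],(560,560)))
E
```

```text
29.999886439181864
shift 285.9 -40.3 1.4 turn 4.0 at [ 450.6 -214.9  151.4] 56.7 open 0.233
```

View pics/m5.png

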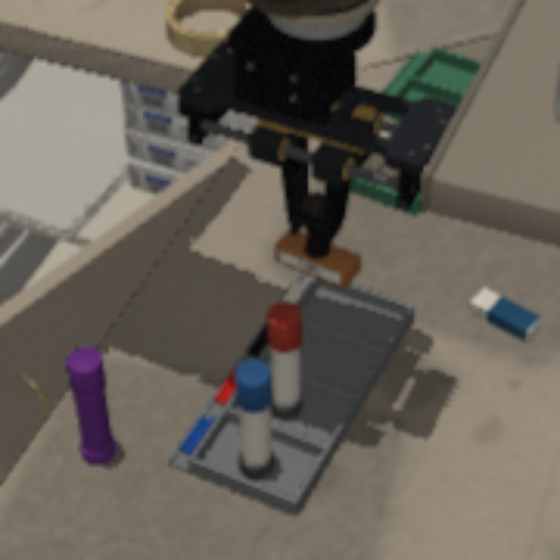

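The stamp (318,262) is held level. Moving to the second green bay from the right.

Call:
step_arm(plan=[[[286,-40,0,4,-1],[286,-40,0,4,-1],[286,-40,0,4,-1],[286,-40,0,4,-1],[286,-40,0,4,-1],[286,-40,0,4,-1],[286,-40,0,4,-1],[286,-40,0,4,-1]]])

```text
t: 10.13
eef_pos: [575.6, 51.2, 149.3]
tcp_rot: [-3.14, 0.0, 0.924]
ft_force: [0.2, 0.1, -0.9]
opening: 0.23
grip_force: 30.0
```

Call:
step_arm(plan=[[[0,0,0,0,-1],[0,0,0,0,-1]]])

```text
t: 10.3
eef_pos: [573.5, 45.9, 149.9]
tcp_rot: [-3.139, 0.002, 0.921]
ft_force: [-0.1, -0.4, 0.1]
opening: 0.231
grip_force: 30.0
```

```bash
python3 - <<'E'
from h import *
go(573.8,46.2,42,52.7)
E
```

```text
shift 0.5 0.1 107.9 turn 0.0 at [573.5  45.9 149.9] 52.7 open 0.231
```

Call:
step_arm(plan=[[[0,0,40,0,-1],[0,0,80,0,-1],[0,0,100,0,-1],[0,0,104,0,-1],[0,0,106,0,-1],[0,0,107,0,-1],[0,0,108,0,-1],[0,0,108,0,-1]]])

```text
t: 10.97
eef_pos: [574.9, 45.7, 44.9]
tcp_rot: [3.14, -0.001, 0.92]
ft_force: [0.6, 0.3, 0.2]
opening: 0.229
grip_force: 30.0
```

Call:
step_arm(plan=[[[0,0,0,0,-1],[0,0,0,0,-1]]])

```text
t: 11.13
eef_pos: [574.7, 46.0, 44.5]
tcp_rot: [3.14, -0.001, 0.92]
ft_force: [-0.3, 1.2, 0.1]
opening: 0.227
grip_force: 30.0
```

Call:
step_arm(plan=[[[0,0,2,0,-1],[0,0,3,0,-1],[0,0,3,0,-1],[0,0,3,0,-1]]])

```text
t: 11.47
eef_pos: [575.1, 45.9, 41.4]
tcp_rot: [3.14, -0.001, 0.92]
ft_force: [0.9, -0.2, 6.5]
opening: 0.23
grip_force: 30.0
```

Call:
step_arm(plan=[[[0,0,0,0,1],[0,0,0,0,1],[0,0,0,0,1],[0,0,0,0,1],[0,0,0,0,1],[0,0,0,0,1]]])

```text
t: 11.97
eef_pos: [574.3, 46.0, 40.5]
tcp_rot: [-3.142, 0.0, 0.92]
ft_force: [-0.3, 0.6, -0.4]
opening: 0.595
grip_force: 0.0
```

Call:
step_arm(plan=[[[0,0,-40,0,1],[0,0,-80,0,1],[0,0,-120,0,1],[0,0,-120,0,1],[0,0,-120,0,1]]])

```text
t: 12.38
eef_pos: [575.1, 46.0, 162.6]
tcp_rot: [3.138, -0.002, 0.92]
ft_force: [0.2, -0.0, -0.5]
opening: 0.944
grip_force: 0.0
```

```bash
python3 - <<'E'
from h import *
go(420.5,-254.3,160,56.7)
E
```

```text
shift -332.6 58.9 2.6 turn -4.0 at [575.1  46.  162.6] 52.7 open 0.944
```

Call:
step_arm(plan=[[[-333,59,0,-4,1],[-333,59,0,-4,1],[-333,59,0,-4,1],[-333,59,0,-4,1],[-333,59,0,-4,1],[-333,59,0,-4,1],[-333,59,0,-4,1],[-333,59,0,-4,1]]])

```text
t: 13.05
eef_pos: [420.0, -251.5, 159.3]
tcp_rot: [-3.139, -0.0, 0.99]
ft_force: [0.8, -1.8, 0.3]
opening: 1.0
grip_force: 0.0
```

Call:
step_arm(plan=[[[0,0,0,0,1],[0,0,0,0,1]]])

```text
t: 13.22
eef_pos: [420.3, -251.7, 159.3]
tcp_rot: [-3.139, -0.0, 0.986]
ft_force: [-0.9, 0.3, 0.0]
opening: 0.999
grip_force: 0.0
```

```bash
python3 - <<'E'
from h import *
go(420.5,-254.3,76,56.7)
s=env.read_camera("side");t=env.read_camera("top")
a=np.hstack([cv2.resize(s[130:310,240:420],(400,400)),cv2.resize(t[115:255,215:355],(400,400))])
cv2.imwrite("pics/m6.png",a)
E
```

```text
shift -2.1 1.6 83.3 turn -0.2 at [ 420.3 -251.7  159.3] 56.5 open 0.999
```

View pics/m6.png

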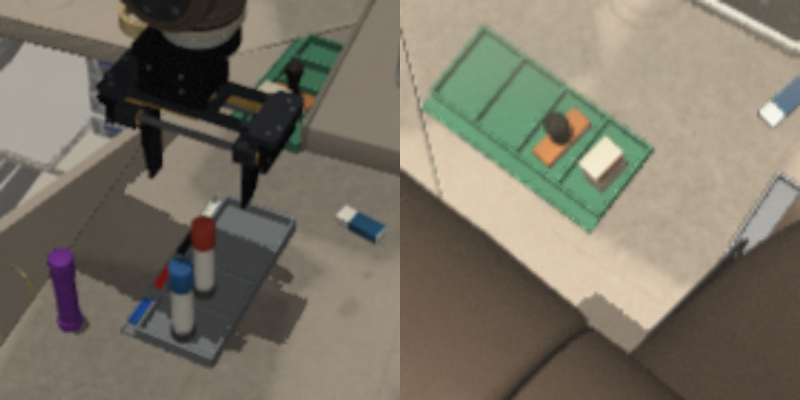

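The stamp stands in its bay (562,135) beside the staples. Descending onto the red cap.

Call:
step_arm(plan=[[[-2,2,40,0,1],[-2,2,83,0,1],[-2,2,83,0,1],[-2,2,83,0,1],[-2,2,83,0,-1],[-2,2,83,0,-1],[-2,2,83,0,-1],[-2,2,83,0,-1]]])

```text
t: 13.98
eef_pos: [422.9, -253.4, 79.2]
tcp_rot: [3.139, 0.0, 0.99]
ft_force: [0.2, -0.4, 0.3]
opening: 0.777
grip_force: 0.0
```

Call:
step_arm(plan=[[[0,0,0,0,-1],[0,0,0,0,-1],[0,0,0,0,-1],[0,0,0,0,-1],[0,0,0,0,-1],[0,0,0,0,-1],[0,0,0,0,-1],[0,0,0,0,-1]]])

```text
t: 14.65
eef_pos: [422.3, -253.1, 77.6]
tcp_rot: [-3.141, 0.0, 0.99]
ft_force: [0.2, 1.0, -0.4]
opening: 0.269
grip_force: 30.0
```

Call:
step_arm(plan=[[[0,0,0,0,-1],[0,0,0,0,-1],[0,0,0,0,-1]]])

```text
t: 14.9
eef_pos: [422.3, -253.1, 77.6]
tcp_rot: [-3.142, 0.0, 0.99]
ft_force: [0.0, -0.2, -0.6]
opening: 0.262
grip_force: 30.0
```

Call:
step_arm(plan=[[[0,0,-40,0,-1],[0,0,-80,0,-1],[0,0,-100,0,-1],[0,0,-100,0,-1],[0,0,-100,0,-1]]])

```text
t: 15.32
eef_pos: [422.5, -253.3, 178.4]
tcp_rot: [3.139, 0.0, 0.99]
ft_force: [-0.2, 0.5, 0.0]
opening: 0.26
grip_force: 30.0
```

```bash
python3 - <<'E'
from h import *
print(env.state()["grip_force"]);go(606.6,89.2,177,52.7)
E
```

```text
29.999946355819702
shift 387.3 -34.1 1.4 turn 4.0 at [ 422.5 -253.3  178.4] 56.7 open 0.26
```

Call:
step_arm(plan=[[[387,-34,0,4,-1],[387,-34,0,4,-1],[387,-34,0,4,-1],[387,-34,0,4,-1],[387,-34,0,4,-1],[387,-34,0,4,-1],[387,-34,0,4,-1],[387,-34,0,4,-1]]])

```text
t: 15.98
eef_pos: [580.2, 42.6, 175.8]
tcp_rot: [-3.14, 0.002, 0.92]
ft_force: [0.6, -1.1, -0.4]
opening: 0.267
grip_force: 30.0
```

Call:
step_arm(plan=[[[0,0,0,0,-1],[0,0,0,0,-1],[0,0,0,0,-1]]])

```text
t: 16.23
eef_pos: [579.4, 40.3, 176.1]
tcp_rot: [-3.14, 0.002, 0.921]
ft_force: [0.5, -0.6, 0.6]
opening: 0.26
grip_force: 30.0
```

```bash
python3 - <<'E'
from h import *
go(606.6,89.2,177,52.7)
s=env.read_camera("side")
cv2.imwrite("pics/m7.png",cv2.resize(s[90:240,300:450],(560,560)))
E
```

```text
shift 55.4 -7.9 -0.9 turn 0.0 at [579.4  40.3 176.1] 52.7 open 0.26
```

View pics/m7.png

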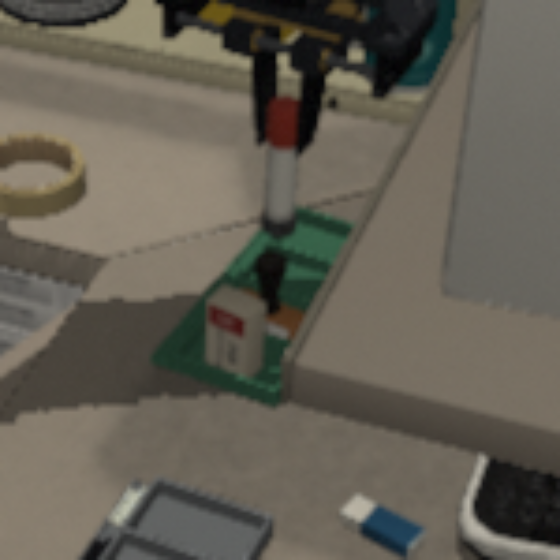

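The red glue stick (283,165) hangs upright above the tray; staples and stamp are standing. Going to bay +27 and down.

Call:
step_arm(plan=[[[55,-8,0,0,-1],[55,-8,0,0,-1],[55,-8,0,0,-1],[55,-8,40,0,-1],[55,-8,80,0,-1],[55,-8,92,0,-1],[55,-8,94,0,-1],[55,-8,94,0,-1]]])

```text
t: 16.95
eef_pos: [607.2, 88.2, 83.9]
tcp_rot: [-3.141, 0.001, 0.919]
ft_force: [-0.6, -0.8, 0.2]
opening: 0.266
grip_force: 30.0
```

Call:
step_arm(plan=[[[0,0,0,0,-1],[0,0,0,0,-1]]])

```text
t: 17.12
eef_pos: [608.1, 88.8, 85.7]
tcp_rot: [3.139, -0.002, 0.92]
ft_force: [-1.0, -0.1, 0.2]
opening: 0.264
grip_force: 30.0
```

Call:
step_arm(plan=[[[0,0,4,0,-1],[0,0,7,0,-1],[0,0,8,0,-1],[0,0,8,0,-1],[0,0,8,0,-1]]])

```text
t: 17.53
eef_pos: [608.0, 89.0, 77.3]
tcp_rot: [3.139, -0.002, 0.92]
ft_force: [-1.3, -1.7, 11.3]
opening: 0.261
grip_force: 30.0
```

Call:
step_arm(plan=[[[0,0,0,0,1],[0,0,0,0,1],[0,0,0,0,1],[0,0,0,0,1],[0,0,0,0,1],[0,0,0,0,1]]])

```text
t: 18.03
eef_pos: [607.1, 89.0, 75.5]
tcp_rot: [-3.141, 0.0, 0.92]
ft_force: [0.1, 0.2, 0.1]
opening: 0.631
grip_force: 0.0
```

Call:
step_arm(plan=[[[0,0,-40,0,1],[0,0,-85,0,1],[0,0,-85,0,1],[0,0,-85,0,1],[0,0,-85,0,1]]])

```text
t: 18.45
eef_pos: [606.9, 89.0, 160.3]
tcp_rot: [3.142, 0.0, 0.92]
ft_force: [-0.9, -0.2, -0.3]
opening: 0.968
grip_force: 0.0
```

```bash
python3 - <<'E'
from h import *
go(391.5,-306,160,56.7)
E
```

```text
shift -444.8 68.0 0.3 turn -4.0 at [606.9  89.  160.3] 52.7 open 0.968
```

Call:
step_arm(plan=[[[-445,68,0,-4,1],[-445,68,0,-4,1],[-445,68,0,-4,1],[-445,68,0,-4,1],[-445,68,0,-4,1],[-445,68,0,-4,1],[-445,68,0,-4,1],[-445,68,0,-4,1]]])

```text
t: 19.12
eef_pos: [445.7, -204.7, 159.1]
tcp_rot: [-3.139, 0.0, 0.99]
ft_force: [0.7, -0.6, 0.5]
opening: 0.998
grip_force: 0.0
```

Call:
step_arm(plan=[[[0,0,0,0,1],[0,0,0,0,1],[0,0,0,0,1]]])

```text
t: 19.37
eef_pos: [447.2, -203.3, 159.6]
tcp_rot: [-3.14, -0.0, 0.989]
ft_force: [0.1, 0.2, 0.7]
opening: 1.001
grip_force: 0.0
```

```bash
python3 - <<'E'
from h import *
go(391.5,-306,76,56.7)
E
```

```text
shift -116.4 9.9 83.6 turn -0.1 at [ 447.2 -203.3  159.6] 56.6 open 1.001
```

Call:
step_arm(plan=[[[-116,10,0,0,1],[-116,10,0,0,1],[-116,10,0,0,1],[-116,10,0,0,1],[-116,10,20,0,1],[-116,10,20,0,1],[-116,10,20,0,1]]])

```text
t: 19.95
eef_pos: [392.7, -304.5, 139.9]
tcp_rot: [-3.139, -0.001, 0.992]
ft_force: [1.6, -0.8, 0.2]
opening: 1.002
grip_force: 0.0
```

```bash
python3 - <<'E'
from h import *
go(391.5,-306,76,56.7)
s=env.read_camera("side");t=env.read_camera("top")
a=np.hstack([cv2.resize(s[130:310,240:420],(400,400)),cv2.resize(t[115:255,215:355],(400,400))])
cv2.imwrite("pics/m8.png",a)
E
```

```text
shift -1.9 -0.1 63.9 turn 0.1 at [ 392.7 -304.5  139.9] 56.8 open 1.002
```

View pics/m8.png

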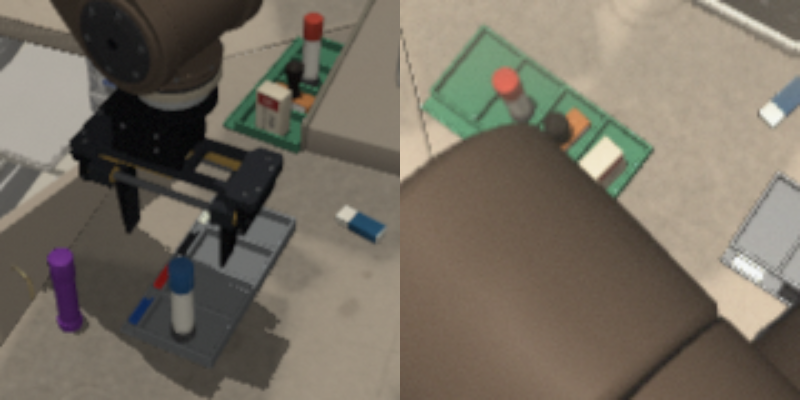

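Red stands in bay +27 (side 313,50; top 510,90). Now for blue (181,300); the purple one at (65,290) is well clear of the fingers.

Call:
step_arm(plan=[[[-2,0,40,0,1],[-2,0,63,0,1],[-2,0,63,0,1],[-2,0,63,0,1],[-2,0,63,0,-1],[-2,0,63,0,-1],[-2,0,63,0,-1],[-2,0,63,0,-1]]])

```text
t: 20.72
eef_pos: [391.5, -308.0, 78.7]
tcp_rot: [3.14, 0.0, 0.99]
ft_force: [-0.6, 0.4, 0.7]
opening: 0.777
grip_force: 0.0
```

Call:
step_arm(plan=[[[0,0,0,0,-1],[0,0,0,0,-1],[0,0,0,0,-1],[0,0,0,0,-1],[0,0,0,0,-1],[0,0,0,0,-1],[0,0,0,0,-1],[0,0,0,0,-1]]])

```text
t: 21.38
eef_pos: [391.2, -307.7, 77.6]
tcp_rot: [-3.142, 0.0, 0.99]
ft_force: [0.4, 1.1, 0.1]
opening: 0.263
grip_force: 30.0
```

Call:
step_arm(plan=[[[0,0,0,0,-1],[0,0,0,0,-1],[0,0,0,0,-1]]])

```text
t: 21.63
eef_pos: [391.2, -307.7, 77.6]
tcp_rot: [3.142, 0.0, 0.99]
ft_force: [0.2, 0.1, -0.1]
opening: 0.264
grip_force: 30.0
```

Call:
step_arm(plan=[[[0,0,-40,0,-1],[0,0,-80,0,-1],[0,0,-120,0,-1],[0,0,-138,0,-1],[0,0,-138,0,-1],[0,0,-138,0,-1]]])

```text
t: 22.13
eef_pos: [391.2, -307.7, 216.2]
tcp_rot: [3.14, 0.0, 0.99]
ft_force: [0.0, -0.5, -0.3]
opening: 0.262
grip_force: 30.0
```

```bash
python3 - <<'E'
from h import *
print(env.state()["grip_force"]);go(639.3,132.2,215,52.7)
E
```

```text
29.999630749225616
shift 503.9 -34.1 1.2 turn 4.0 at [ 391.2 -307.7  216.2] 56.7 open 0.262
```

Call:
step_arm(plan=[[[504,-34,0,4,-1],[504,-34,0,4,-1],[504,-34,0,4,-1],[504,-34,0,4,-1],[504,-34,0,4,-1],[504,-34,0,4,-1],[504,-34,0,4,-1],[504,-34,0,4,-1]]])

```text
t: 22.8
eef_pos: [555.0, -15.3, 213.7]
tcp_rot: [-3.139, 0.002, 0.92]
ft_force: [0.4, -0.9, 0.5]
opening: 0.263
grip_force: 30.0
```

Call:
step_arm(plan=[[[0,0,0,0,-1],[0,0,0,0,-1],[0,0,0,0,-1]]])

```text
t: 23.05
eef_pos: [554.2, -17.5, 214.1]
tcp_rot: [-3.139, 0.002, 0.921]
ft_force: [1.1, -0.0, -0.5]
opening: 0.265
grip_force: 30.0
```

```bash
python3 - <<'E'
from h import *
go(639.3,132.2,215,52.7)
E
```

```text
shift 170.6 -22.9 -0.9 turn 0.0 at [554.2 -17.5 214.1] 52.7 open 0.265
```

Call:
step_arm(plan=[[[171,-23,0,0,-1],[171,-23,0,0,-1],[171,-23,0,0,-1],[171,-23,0,0,-1],[171,-23,0,0,-1],[171,-23,0,0,-1],[171,-23,0,0,-1]]])

```text
t: 23.63
eef_pos: [639.7, 131.0, 214.8]
tcp_rot: [-3.141, 0.001, 0.919]
ft_force: [0.9, 0.1, -0.6]
opening: 0.263
grip_force: 30.0
```

```bash
python3 - <<'E'
from h import *
go(639.3,132.2,78,52.7)
s=env.read_camera("side")
cv2.imwrite("pics/m9.png",cv2.resize(s[80:210,310:440],(520,520)))
E
```

```text
shift 0.7 -1.1 136.8 turn -0.0 at [639.7 131.  214.8] 52.7 open 0.263
```

View pics/m9.png

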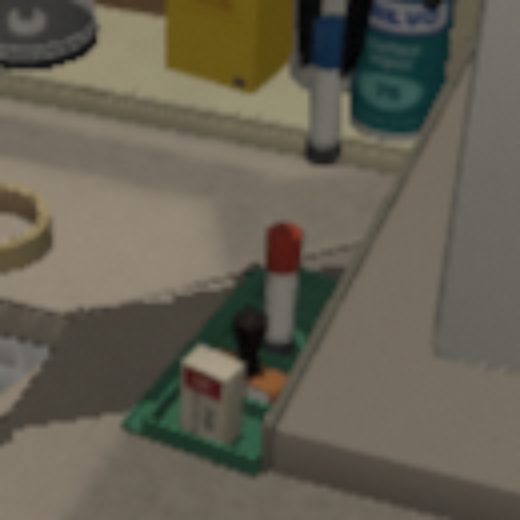

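Blue (325,85) is held upright and the other three are standing. Lowering.

Call:
step_arm(plan=[[[1,-1,40,0,-1],[1,-1,80,0,-1],[1,-1,115,0,-1],[1,-1,125,0,-1],[1,-1,130,0,-1],[1,-1,130,0,-1],[1,-1,130,0,-1],[1,-1,130,0,-1]]])

```text
t: 24.35
eef_pos: [641.1, 133.7, 87.9]
tcp_rot: [3.139, -0.002, 0.92]
ft_force: [-0.5, -0.9, -0.6]
opening: 0.268
grip_force: 30.0
```

Call:
step_arm(plan=[[[0,0,5,0,-1],[0,0,8,0,-1],[0,0,9,0,-1],[0,0,10,0,-1],[0,0,10,0,-1]]])

```text
t: 24.77
eef_pos: [641.0, 134.0, 77.3]
tcp_rot: [3.139, -0.002, 0.92]
ft_force: [-0.5, -1.4, 11.8]
opening: 0.261
grip_force: 30.0
```

Call:
step_arm(plan=[[[0,0,0,0,1],[0,0,0,0,1],[0,0,0,0,1],[0,0,0,0,1],[0,0,0,0,1],[0,0,0,0,1]]])

```text
t: 25.27
eef_pos: [640.0, 134.0, 75.4]
tcp_rot: [-3.141, 0.0, 0.92]
ft_force: [0.4, -0.6, 0.3]
opening: 0.627
grip_force: 0.0
```

Call:
step_arm(plan=[[[0,0,-40,0,1],[0,0,-80,0,1],[0,0,-120,0,1],[-100,0,-120,0,1],[-200,0,-120,0,1],[-250,0,-120,0,1],[-250,0,-120,0,1],[-250,0,-120,0,1]]])

```text
t: 25.93
eef_pos: [512.4, -32.8, 195.7]
tcp_rot: [3.141, -0.0, 0.92]
ft_force: [0.8, -1.4, 0.2]
opening: 1.001
grip_force: 0.0
```

Call:
step_arm(plan=[[[-200,0,0,0,1],[-200,0,0,0,1],[-200,0,0,0,1],[-200,0,0,0,1],[-200,0,0,0,1],[-200,0,0,0,1]]])

```text
t: 26.43
eef_pos: [390.0, -194.2, 195.8]
tcp_rot: [3.141, 0.001, 0.916]
ft_force: [0.7, -0.0, 0.1]
opening: 1.001
grip_force: 0.0
```

```bash
python3 - <<'E'
from h import *
s=env.read_camera("side");t=env.read_camera("top")
a=np.hstack([cv2.resize(s[80:310,240:470],(400,400)),cv2.resize(t[115:255,215:355],(400,400))])
cv2.imwrite("pics/m10.png",a); print(env.state()["eef_pos"])
E
```

```text
[ 392.24118555 -191.74962628  195.83181184]
```

View pics/m10.png

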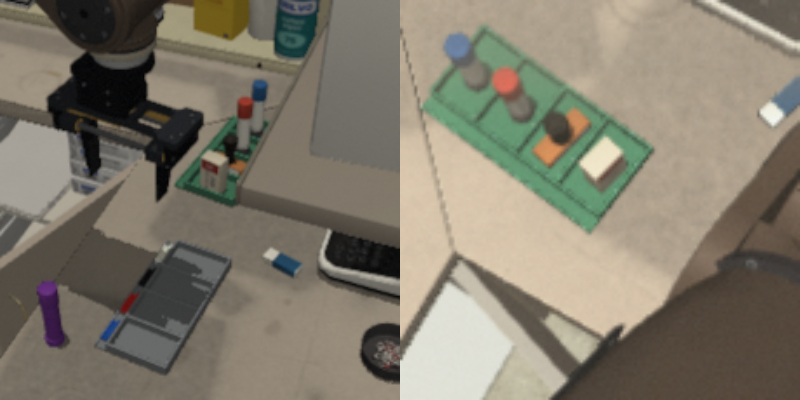

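All four stand upright in mirrored order: blue (460,55), red (510,90), stamp (560,135), staples (603,163). The arm is clear, so I'm handing in.

```bash
python3 -c "
from cell import env
print(env.job_done())"
```

```text
the job is handed in; nothing more can be done
None
```

The job is handed in: blue glue, red glue, stamp and staples stand upright from left to right in the green tray, the mirror of the starting order, with the purple look-alike and the bystanders left alone; about 26 s of the 96 s were used.

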